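Stand the leaning spice jar up and start the rack divider's clamp screw

TASK

The end jar in the spice rack has toppled against the steel divider: stand it upright again in the lane, between the other jars and the divider, and let go of it. Then start the divider's black-knobbed clamp screw, which sits loose and crooked on its thread: turn it backward (anticlockwise from above) until you feel it drop into the thread, then forward just one turn. Finish still gripping the knob, so that I can slide the divider up to the row before it is tightened; leave the other jars and the things round the rack where they are.

Things in the scene. Friction and masses are not known exactly. Their poses are not given: they have to be found in the camera images.
- rack: Pale wooden spice rack, fixed, 380 mm long (y, +y towards the upright jars), 82 mm deep (+x towards its back). Origin: on the worktop under the lane's middle. Lane floor 16 mm above the worktop, lane x = -26 to +30 mm; front lip 36 mm high; backboard x = 30 to 44 mm, with an aluminium rail up to 72 mm; end cheeks at y = +/-179 to 190 mm, 73 mm high.
- jar_leaning: Spice jar, mustard-brown cap, squarish glass body, 42 mm across, 96 mm tall, about 0.11 kg. Origin: centre of its underside; z up through the cap. Cap round, 41.4 mm across, z = 76 to 96 mm. At the start it leans about 0.65 rad towards the rack's -y, cap against the divider's plate.
- jar_a: Upright loose spice jar with a red and dark cap, 45 mm across, 106 mm tall, in the +y end of the lane (changes places with jar_b). Origin: centre of its underside.
- jar_b: Upright loose spice jar with a red and green cap, 45 mm across, 106 mm tall, in the +y end of the lane (changes places with jar_a). Origin: centre of its underside.
- divider: Dark steel divider on the rack's rail, fixed. Origin: on the rail's top, 72 mm above the worktop, on the boss's axis; axes as the rack's. Its 3 mm plate crosses the lane 58 to 62 mm to +y of the origin, up to 102 mm above the worktop. Threaded boss: upright tube 28 mm across (foot 31 mm), right-hand thread inside, pitch 6 mm, end play about 1 mm, side play 0.9 mm.
- boss_mouth (a point): Centre of the boss's open top, on the upright axis about which the screw turns, 44 mm above the divider's origin, 116 mm above the worktop.
- screw: Loose clamp screw in the boss, 68 mm long, about 0.06 kg, round fluted black knob on top, 34 mm across, from z = 46 to 68 mm. Origin: its lower end; z up. At the start it rests tilted up to 0.1 rad on top of the first thread. Turned backward (anticlockwise from above) 0.6 to 1.6 rad it lifts up to 1 mm, then comes off that thread's end; the upward push on the hand vanishes.
- knob (a point): Centre of the knob, 57 mm above the screw's origin. Off the thread's end the screw is free to drop about 5 mm (by its own weight, or as the hand lowers it); then each turn forward (clockwise) lowers it 6 mm. Height above the divider's origin: about 70 mm at the start, 66 after the drop, 60 one turn later; it would meet the rail 2 mm lower.
- knob_mark (a point): Point on the knob's rim at half its height, 17 mm from its axis along the screw's own x. When the screw drops into the thread this point lies about towards the divider's +x (the rack's back).
- mug: Cream mug with a green band, 86 x 122 x 90 mm, loose bystander. Origin: centre of its underside.
- tuna_tin: Flat tin, 86 mm across, 40 mm high, loose bystander behind the rack. Origin: centre of its underside.
- garlic: Garlic bulb, 56 mm, loose bystander to the right of the rack. Origin: centre of its underside.
Things that resemble listed ones, but are neither listed nor needed, are in the scene too. What is meant by the jar_leaning is not turquoise, and is the smaller of those in its own colour.

How it is judged:
By the outcome, as a careful person would: the job done as asked, in the order asked, and still so for the second after the job is handed in, while the arm keeps its last pose, push and grip.
It also fails if it takes over 72 s, if anything falls off the work surface, if the arm or the gripper's body presses on something with over 40 N, if the wrist force passes 120 N, or if a joint passes its speed limit or range.

ROBOT

A 6-joint arm with a two-finger parallel gripper is mounted at the origin on a cart in front of the work surface, level with it; the furniture and walls round the work are solid. World frame = base frame: x ahead of the robot, y to its left, z up, the work surface at z = 0. Lengths are in m, angles in rad, forces in N, time in s.
With the tool pointing down it reaches from about 0.4 to 0.825 m from the base axis. Payload 7 kg.
Tool frame: the origin (TCP) lies at the very end of the fingers, on their centre line; the grasp point (between the pads) lies 19 mm behind it; z points along the fingers, y is the line along which they close (so a half turn about z gives the same grasp; the last joint's range is limited). The gripper opens to 88 mm and grips with 3 to 60 N. Pads are 19 mm wide; open, the fingers measure 130 mm over their backs; the gripper's body (78 mm by 193 mm) begins 47 mm behind the grasp point.
Start: joints at [1.546, 0.359, 0.012, 0, -1.224, -0.288], TCP at [0.208, 0.642, 0.227] pointing down, gripper open.
Joint ranges: [-3.07, 3.07], [-1.43, 2.12], [-1.02, 1.25], [-3.03, 1.67], [-3.05, -0], [-3.03, 3.03]. Speed limits (rad/s): [2.39, 2.39, 3.01, 3.14, 3.14, 3.14].

INTERFACE

Orientations are given as a unit quaternion [w, x, y, z].
In Python, from workcell import r, capture, get_calibration gives the robot as it stands.
- The arm moves only by the shell command python3 -m crank 'ROWS' [FORCE]. ROWS is JSON, a list of rows, each a list of 3 entries, a list of its own where there are three numbers: the shift along the world's x, y, z in units of 25 mm (1.0 is 25 mm), then the turn, a rotation vector about the world's x, y, z in rad, then the opening, from 0 (shut) to 1 (fully open). A call has 1 to 10 rows; each row shifts and turns the commanded pose from where the row before left it; what a row does not reach is not made up. A row lasts 1/12 s, in which the tool goes at most 41.7 mm and 7.16 degrees, less where a joint would pass 70% of its speed; a pose out of reach is approached as far as the arm can. A call is refused whole if a number of a shift passes 1 or a number of a turn 0.125, either way. A call with a gripper value outside its range is refused whole. The fingers move at their own pace and stop on an object; FORCE is the grip in N (left out, the last holds). Time passes only in rows, so rows that do not move let the fingers close. It gives the time, the measured TCP pose, the force, the opening and the grip force at its end, in the units of the state.
- r.state(): the state, without advancing time (a new reading comes with each control period).
- capture(name): name is "scene" or "top" or "wrist"; returns the picture (384x512x3 uint8, red, green, blue); there is no depth.
- get_calibration(name): a dict with "fovy" (degrees; the focal length in pixels is half the picture's height over the tangent of half this angle, whatever the lens; pixels are square), "cx", "cy" (the principal point, pixels), "origin" and "rotation" of the camera in the world. Camera axes: x right, y up, looking along -z (the intrinsics and any distortion apply to the point x, -y, -z); pixel columns grow to the right and rows downward; lengths in m; the calibration is good to about 2 mm. A picture is of the moment at which its call begins: read the wrist's pose just before it. get_calibration takes no time and is no camera call; for the wrist camera it gives the pose at the moment of the call.
- r.close_job(): hands the job in; it is judged then, once.
The state is a dict: "time_s": time; "qpos": joint angles; "dq": joint speeds; "joint_torque": joint torques, N m; "eef_pos": TCP position; "orientation": TCP orientation; "force": force on the tool from outside, world axes, zero at the start; "moment": the same for the moment, N m; "grip_width": opening from 0.0 (shut) to 1.0 (fully open); "gripper_force": force on a finger pad.
Only numpy, scipy, OpenCV 4.12 (cv2) and the standard library are available. Lean on these libraries where they do the work, as an engineer would, in place of code of your own. Each camera call takes 0.05 s, during which the arm holds its last target. There are 200 camera calls.

## Working session

There is one attempt and no reset: what is moved stays moved. The work goes in short steps, Python scripts to look and compute and a shell command to move; the robot and the scene stay as the last step left them, time stands still between calls to the robot, and variables do not carry over. Pictures are saved under pics/ and viewed, at most 10 in all, crops included, and the job is handed in when it is done.

```bash
ls; mkdir -p pics; cat > h.py <<'E'
import numpy as np, cv2
from workcell import r, capture, get_calibration
def shot(n,f):
    c=get_calibration(n); im=capture(n); cv2.imwrite(f'pics/{f}.png',im[:,:,::-1]); np.save(f'pics/{f}.npy',c,allow_pickle=True); return im,c
def cal(f): return np.load(f'pics/{f}.npy',allow_pickle=True).item()
def ray(c,u,v):
    f=192/np.tan(np.radians(c['fovy'])/2); p=np.array([[[float(u),float(v)]]])
    K=np.array([[f,0,c['cx']],[0,f,c['cy']],[0,0,1]])
    D=np.array(c.get('distortion',c.get('dist',[0,0,0,0])),float).ravel()
    x,y=cv2.undistortPoints(p,K,D)[0,0]
    d=np.array(c['rotation']).reshape(3,3)@np.array([x,-y,-1]); return np.array(c['origin']),d/np.linalg.norm(d)
def onz(c,u,v,z):
    o,d=ray(c,u,v); return o+d*(z-o[2])/d[2]
def tri(*l):
    A=0;b=0;R=[ray(*q) for q in l]
    for o,d in R:
        M=np.eye(3)-np.outer(d,d);A=A+M;b=b+M@o
    p=np.linalg.solve(A,b); return p,[np.linalg.norm((np.eye(3)-np.outer(d,d))@(p-o)) for o,d in R]
def proj(c,P):
    f=192/np.tan(np.radians(c['fovy'])/2); q=np.array(c['rotation']).reshape(3,3).T@(np.array(P)-c['origin'])
    return c['cx']+f*q[0]/-q[2], c['cy']-f*q[1]/-q[2]
E
python3 - <<'E'
from h import *
a,c=shot('scene','s0');print(c)
b,c2=shot('top','t0');print(c2)
w,c3=shot('wrist','w0');print(c3); print(r.state())
E
```

```text
pics
{'fovy': 42.92246587628702, 'cx': 258.3617680970754, 'cy': 193.53882079785814, 'origin': array([-0.44581099, -0.36092319,  1.48651377]), 'rotation': array([ 0.80091065,  0.26586842, -0.17724472, -0.50639947])}
{'fovy': 57.65202127094145, 'cx': 254.5253283692412, 'cy': 191.1639500048026, 'origin': array([0.30935914, 0.07556721, 1.10730575]), 'rotation': array([-0.66987291, -0.06876555,  0.07311438,  0.73566016])}
{'fovy': 59.755429071539, 'cx': 253.80865563283274, 'cy': 190.911708523867, 'origin': array([0.27107974, 0.62129368, 0.38313522]), 'rotation': array([-0.58358235,  0.07389918, -0.10046861,  0.80241922])}
{'time_s': 0.15, 'qpos': array([ 1.54611098e+00,  3.59229570e-01,  1.12771385e-02, -2.48871086e-04,
       -1.22408143e+00, -2.88128468e-01]), 'dq': array([-0.00066686, -0.00095185,  0.00238894,  0.00026664,  0.00065456,
        0.00109425]), 'joint_torque': array([ 1.29560349e-04, -5.83276427e+01,  2.93295658e+01,  7.00108722e+00,
        8.88467242e-03, -1.03686359e-04]), 'eef_pos': array([0.20761865, 0.64189895, 0.22583768]), 'orientation': array([ 6.28775568e-04,  9.87786560e-01, -1.55811797e-01, -3.47214896e-05]), 'force': array([0.97157474, 0.03549044, 0.04791898]), 'moment': array([ 0.0239626 ,  0.02233601, -0.06334427]), 'gripper_force': 0.0, 'grip_width': 0.9987947839719988}
```

```bash
sed -i "s/np.array(c\['rotation'\]).reshape(3,3)/rot(c)/g" h.py; cat >> h.py <<'E'
from scipy.spatial.transform import Rotation as Ro
def rot(c):
    q=np.array(c['rotation']); return Ro.from_quat(np.r_[q[1:],q[0]]).as_matrix()
E
python3 - <<'E'
import cv2,numpy as np
a=cv2.imread('pics/s0.png');b=cv2.imread('pics/t0.png')
cv2.imwrite('pics/v1.png',cv2.resize(a,(800,600)));cv2.imwrite('pics/v2.png',cv2.resize(b,(800,600)))
E
```

```text
(no output)
```

View pics/v1.png

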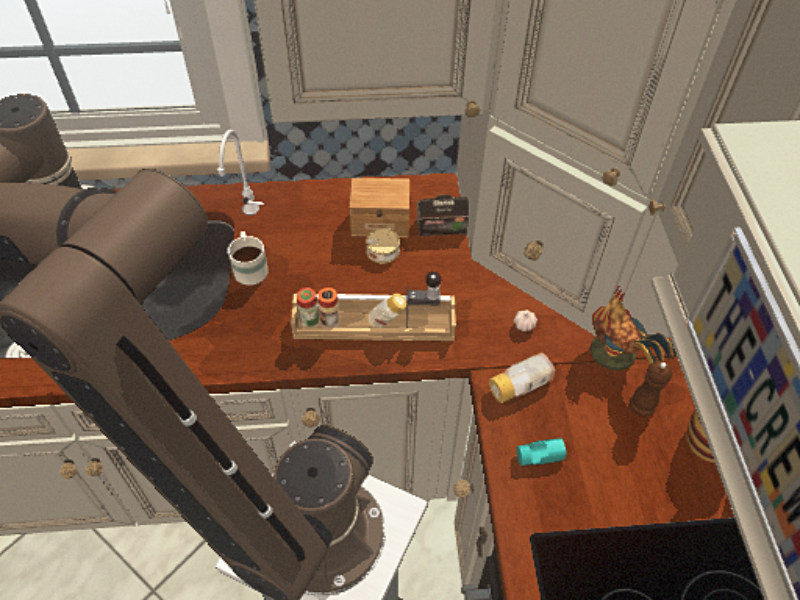

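View pics/v2.png

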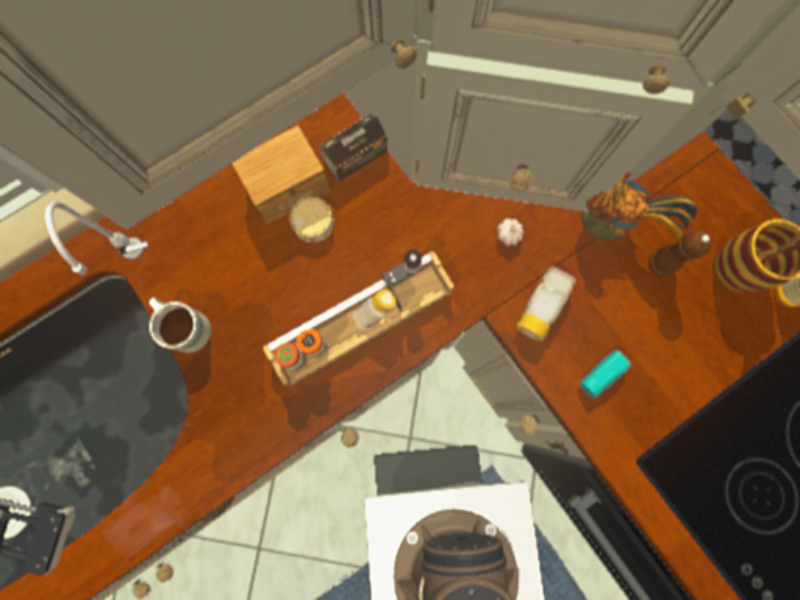

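The scene picture shows mustard-capped items at (255,192) in the rack (small, leaning) and (334,242) on the worktop (large bottle), plus a turquoise one at (346,289), all in 512-wide pixels. The one in the rack is the smaller mustard one, so it is the jar_leaning. The knob is at about (277,178) in the scene and (263,165) in the top view. I'll confirm this in an enlarged crop and measure.

```bash
python3 - <<'E'
import cv2,numpy as np
a=cv2.imread('pics/s0.png')[165:225,180:300];b=cv2.imread('pics/t0.png')[150:250,160:300]
a=cv2.resize(a,None,fx=5.7,fy=5.7,interpolation=2)[:,:680]
b=cv2.resize(b[5:95],None,fx=4.9,fy=2.8*1.0,interpolation=2)
cv2.imwrite('pics/v3.png',np.vstack([a[:342],b[:252,:680].copy() if b.shape[1]>=680 else b]))
print(a.shape,b.shape)
E
```

```text
(342, 680, 3) (252, 686, 3)
```

View pics/v3.png

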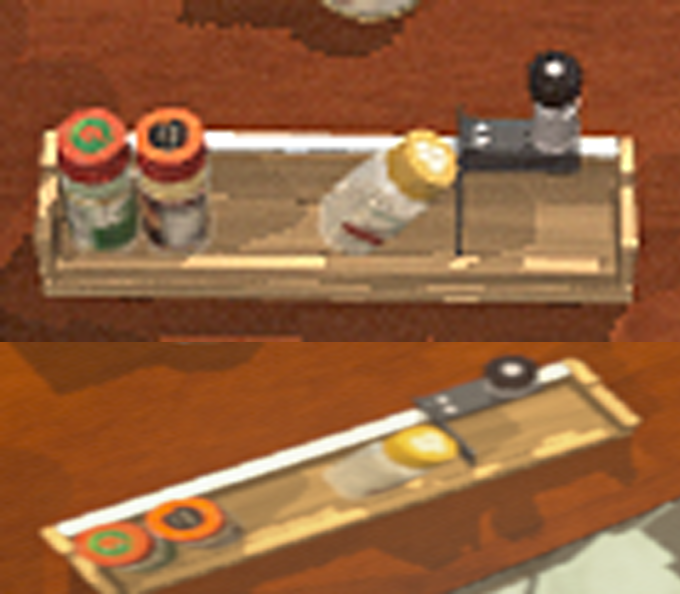

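```bash
python3 - <<'E'
from h import *
s,t=cal('s0'),cal('t0')
S=lambda X,Y:(s,180+X/5.7-.4,165+Y/5.7-.4)
T=lambda X,Y:(t,160+X/4.9-.4,155+Y/2.8-.4)
np.set_printoptions(precision=4,suppress=True)
for n,q,z in [('BR',T(575,360),.073),('FR',T(638,417),.073),('BL',T(42,530),.073),('FL',T(95,592),.073)]: print(n,onz(*q,z))
for n,a,b in [('knob',S(555,78),T(510,374)),('green',S(92,135),T(112,543)),('dark',S(170,133),T(185,519)),('cap',S(421,163),T(422,446))]:
    print(n,*tri(a,b))
for n,q,z in [('sBR',S(625,138),.073),('sBL',S(50,132),.073)]: print(n,onz(*q,z))
for n,q in [('knob',T(510,374)),('knobS',S(555,78)),]: print(n,onz(*q,.142))
E
```

```text
BR [0.2451 0.0203 0.073 ]
FR [ 0.1861 -0.0101  0.073 ]
BL [0.1107 0.3386 0.073 ]
FL [0.0509 0.3115 0.073 ]
knob [ 0.2903 -0.0042  0.4882] [np.float64(0.07465400166819824), np.float64(0.07465400166819824)]
green [0.1954 0.1611 0.4764] [np.float64(0.05203900037414123), np.float64(0.05203900037414114)]
dark [0.2083 0.1316 0.4784] [np.float64(0.05591066378651847), np.float64(0.055910663786518565)]
cap [0.245  0.0361 0.4598] [np.float64(0.06908626733969174), np.float64(0.06908626733969186)]
sBR [ 0.6057 -0.0162  0.073 ]
sBL [0.4495 0.3187 0.073 ]
knob [0.2398 0.0606 0.142 ]
knobS [0.579  0.0247 0.142 ]
```

```bash
python3 - <<'E'
from h import *
s,t=cal('s0'),cal('t0')
S=lambda X,Y:(s,180+X/5.7-.4,165+Y/5.7-.4)
T=lambda X,Y:(t,160+X/4.9-.4,155+(Y-342)/2.8-.4)
np.set_printoptions(precision=4,suppress=True)
for n,q,z in [('BR',T(575,360),.073),('FR',T(638,417),.073),('BL',T(42,530),.073),('FL',T(95,592),.073)]: print(n,onz(*q,z))
for n,a,b in [('knob',S(555,78),T(510,374)),('green',S(92,135),T(112,543)),('dark',S(170,133),T(185,519)),('cap',S(421,163),T(422,446))]:
    print(n,*tri(a,b))
for n,q,z in [('sBR',S(625,138),.073),('sBL',S(50,132),.073)]: print(n,onz(*q,z))
for n,q in [('knob',T(510,374)),('knobS',S(555,78)),]: print(n,onz(*q,.142))
E
```

```text
BR [ 0.6074 -0.0183  0.073 ]
FR [ 0.5397 -0.0504  0.073 ]
BL [0.4512 0.3237 0.073 ]
FL [0.383  0.2949 0.073 ]
knob [0.5772 0.0259 0.1426] [np.float64(0.0018480558053505204), np.float64(0.0018480558053505585)]
green [0.428  0.2717 0.1212] [np.float64(0.0007770244742934515), np.float64(0.0007770244742935403)]
dark [0.448  0.2276 0.1246] [np.float64(0.0009233527162178953), np.float64(0.0009233527162179058)]
cap [0.5156 0.0861 0.0948] [np.float64(0.0004005256520247573), np.float64(0.0004005256520246724)]
sBR [ 0.6057 -0.0162  0.073 ]
sBL [0.4495 0.3187 0.073 ]
knob [0.5763 0.0274 0.142 ]
knobS [0.579  0.0247 0.142 ]
```

The measurements check out: the rack's length comes to 0.376 m (given as 0.380), its yaw to 0.428 rad, and the jar tops to 0.121–0.125 m (expected 0.122). The crop confirms the small mustard-capped jar leaning on the plate. I'm moving above its cap at (0.516, 0.086).

```bash
python3 -m crank '[[[0.535,-0.966,0],[0,0,-0.083],1],[[0.535,-0.966,0],[0,0,-0.083],1],[[0.535,-0.966,0],[0,0,-0.083],1],[[0.535,-0.966,0],[0,0,-0.083],1],[[0.535,-0.966,0],[0,0,-0.083],1],[[0.535,-0.966,0],[0,0,-0.083],1],[[0.535,-0.966,0],[0,0,-0.083],1],[[0.535,-0.966,0],[0,0,-0.083],1],[[0.535,-0.966,0],[0,0,-0.083],1],[[0.535,-0.966,0],[0,0,-0.083],1]]' 15
python3 -m crank '[[[0.535,-0.966,0],[0,0,0],1],[[0.535,-0.966,0],[0,0,0],1],[[0.535,-0.966,0],[0,0,0],1],[[0.535,-0.966,0],[0,0,0],1],[[0.535,-0.966,0],[0,0,0],1],[[0.535,-0.966,0],[0,0,0],1],[[0.535,-0.966,0],[0,0,0],1],[[0.535,-0.966,0],[0,0,0],1],[[0.535,-0.966,0],[0,0,0],1],[[0,0,0],[0,0,0],1]]'
python3 - <<'E'
from h import *
np.set_printoptions(precision=4,suppress=True)
st=r.state();w,x,y,z=st['orientation'];R=Ro.from_quat([x,y,z,w]).as_matrix();print(st['eef_pos'],R[:,1],R[:,2],st['qpos'],st['force'])
shot('wrist','w1')
c=cal('w1');rx=np.array([.910,.415,0]);ry=np.array([-.415,.910,0]);O=np.array([.489,.134,0])
for n,p in [('knob',[.578,.026,.142]),('mouth',O+.037*rx-.135*ry+[0,0,.116]),('cap',[.5156,.0861,.0972]),('plateB',O+.03*rx-.074*ry+[0,0,.102]),('plateF',O-.026*rx-.074*ry+[0,0,.102])]: print(n,proj(c,p))
E
```

```text
time_s: 0.98
eef_pos: [0.3418, 0.3993, 0.2265]
orientation: [0.0, 0.84, -0.542, -0.0]
force: [0.1, 0.7, 0.3]
grip_width: 0.998
gripper_force: 0.0
time_s: 1.82
eef_pos: [0.4628, 0.1802, 0.2264]
orientation: [0.001, 0.84, -0.542, 0.0]
force: [-0.6, 0.2, -0.4]
grip_width: 1.001
gripper_force: 0.0
[0.4628 0.1802 0.2264] [-0.9108 -0.4128  0.0008] [-0.0005 -0.0009 -1.    ] [ 0.768   0.0628 -0.371   0.0004 -1.1379 -0.3427] [-0.6021  0.2366 -0.4254]
knob (np.float64(186.45686324302466), np.float64(-99.13659972181773))
mouth (np.float64(192.65121956450398), np.float64(-76.37790331915784))
cap (np.float64(242.4279398333203), np.float64(53.03812110363219))
plateB (np.float64(208.70893970380382), np.float64(25.29992917374014))
plateF (np.float64(281.2133799900817), np.float64(25.093948482244144))
```

View pics/w1.png

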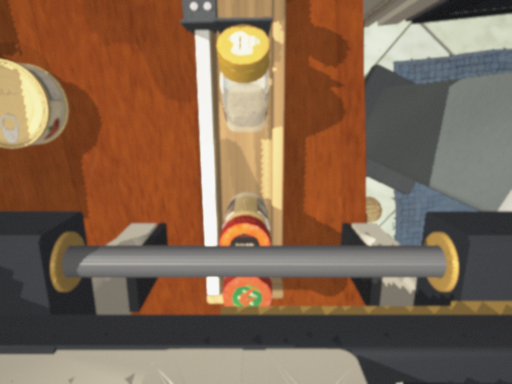

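The wrist view shows the jar's cap at (243,52), where it was predicted (242,53). The rack runs straight up the picture and the plate's top is at row 23. I'll move over the cap and descend.

```bash
python3 -m crank '[[[0.53,-0.94,0],[0,0,0],1],[[0.53,-0.94,0],[0,0,0],1],[[0.53,-0.94,0],[0,0,0],1],[[0.52,-0.94,0],[0,0,0],1],[[0,0,-1],[0,0,0],1],[[0,0,-1],[0,0,0],1],[[0,0,-1],[0,0,0],1],[[0,0,0],[0,0,0],1],[[0,0,0],[0,0,0],1]]'
python3 - <<'E'
from h import *
shot('wrist','w2');print(r.state()['eef_pos'],proj(cal('w2'),[.5156,.0861,.0972]))
E
```

```text
time_s: 2.62
eef_pos: [0.5139, 0.0895, 0.151]
orientation: [0.001, 0.841, -0.541, -0.001]
force: [-0.1, 0.8, 1.3]
grip_width: 1.004
gripper_force: 0.0
[0.51494266 0.08990466 0.15233086] (np.float64(253.53942159805703), np.float64(204.21296539091242))
```

View pics/w2.png

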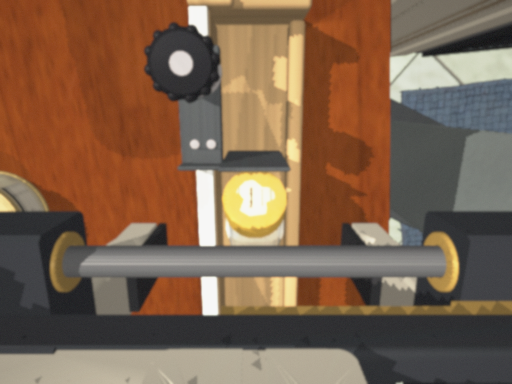

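Close up, the cap is centred at (254,203), matching the prediction, and the knob is at (182,62). I'll descend and grip.

```bash
python3 -c "
from h import *
c=cal('w2');print(onz(c,182,62,.153),onz(c,182,62,.142),onz(c,182,62,.15))"
python3 -m crank '[[[0.02,-0.12,-0.7],[0,0,0],1],[[0,0,-0.7],[0,0,0],1],[[0,0,-0.7],[0,0,0],1],[[0,0,-0.7],[0,0,0],1],[[0,0,0],[0,0,0],1],[[0,0,0],[0,0,0],1]]'
python3 -m crank '[[[0,0,0],[0,0,0],0.7],[[0,0,0],[0,0,0],0.4],[[0,0,0],[0,0,0],0.3],[[0,0,0],[0,0,0],0.3],[[0,0,0],[0,0,0],0.3],[[0,0,0],[0,0,0],0.3],[[0,0,0],[0,0,0],0.3],[[0,0,0],[0,0,0],0.3]]' 15
```

```text
[0.57788902 0.02502626 0.153     ] [0.58043164 0.02475653 0.142     ] [0.57858246 0.02495269 0.15      ]
time_s: 3.17
eef_pos: [0.5157, 0.0869, 0.0827]
orientation: [-0.0, 0.841, -0.54, 0.0]
force: [0.5, -0.9, 0.8]
grip_width: 1.001
gripper_force: 0.0
time_s: 3.83
eef_pos: [0.5151, 0.0863, 0.0816]
orientation: [0.0, 0.841, -0.541, 0.0]
force: [1.5, 0.3, 0.9]
grip_width: 0.469
gripper_force: 15.0
```

```bash
python3 -m crank '[[[-0.1,0.2,0.5],[0,0,0],0.3],[[-0.2,0.45,0.5],[0,0,0],0.3],[[-0.2,0.45,0.4],[0,0,0],0.3],[[0,0,0],[-0.0986,-0.045,0],0.3],[[0,0,0],[-0.0986,-0.045,0],0.3],[[0,0,0],[-0.0986,-0.045,0],0.3],[[0,0,0],[-0.0986,-0.045,0],0.3],[[0,0,0],[-0.0986,-0.045,0],0.3],[[0,0,0],[-0.0986,-0.045,0],0.3],[[0,0,0],[0,0,0],0.3]]'
python3 - <<'E'
from h import *
a,_=shot('scene','s1');b,_=shot('top','t1'); st=r.state(); print(st['eef_pos'],st['force'])
a=cv2.cvtColor(a,4)[150:230,170:310];b=cv2.cvtColor(b,4)[140:260,160:300]
cv2.imwrite('pics/v4.png',np.hstack([cv2.resize(a,None,fx=2.8,fy=2.8,interpolation=2),cv2.resize(b,None,fx=2.8,fy=2.8,interpolation=2)[:224]]) if 0 else np.hstack([cv2.resize(a,(400,229),interpolation=2),cv2.resize(b,(400,343),interpolation=2)[:229]]))
E
```

```text
time_s: 4.67
eef_pos: [0.5021, 0.1149, 0.1152]
orientation: [0.175, 0.797, -0.51, 0.272]
force: [-0.3, -0.1, -0.9]
grip_width: 0.469
gripper_force: 15.0
[0.50204532 0.1143444  0.11556108] [-0.43748079 -0.53895311 -1.41596185]
```

View pics/v4.png

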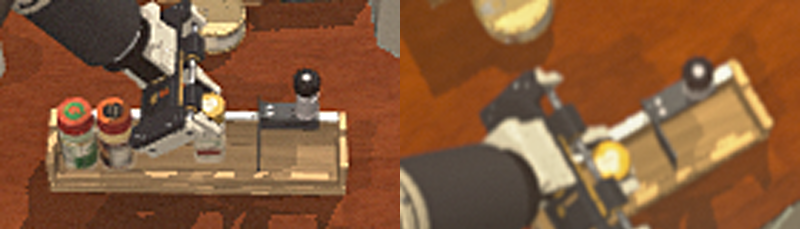

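The jar is held and looks upright above the lane (at about (210,125) in the left crop), clear of jar_a. I'll lower it until it touches.

```bash
python3 -m crank '[[[0,0,-0.4],[0,0,0],0.3],[[0,0,-0.4],[0,0,0],0.3],[[0,0,0],[0,0,0],0.3],[[0,0,0],[0,0,0],0.3]]'
python3 -m crank '[[[0,0,-0.06],[0,0,0],0.3],[[0,0,-0.06],[0,0,0],0.3],[[0,0,0],[0,0,0],0.3]]'
python3 -m crank '[[[0,0,-0.05],[0,0,0],0.3],[[0,0,-0.05],[0,0,0],0.3],[[0,0,0],[0,0,0],0.3]]'
```

```text
time_s: 5.1
eef_pos: [0.5025, 0.1128, 0.0961]
orientation: [0.173, 0.797, -0.513, 0.268]
force: [0.8, -0.1, -1.3]
grip_width: 0.467
gripper_force: 15.0
time_s: 5.35
eef_pos: [0.5027, 0.1137, 0.0936]
orientation: [0.173, 0.797, -0.513, 0.269]
force: [-0.1, -0.8, -0.8]
grip_width: 0.467
gripper_force: 15.0
time_s: 5.6
eef_pos: [0.5025, 0.1139, 0.0909]
orientation: [0.173, 0.797, -0.512, 0.269]
force: [-0.6, 0.3, -1.6]
grip_width: 0.467
gripper_force: 15.0
```

```bash
python3 -m crank '[[[0,0,-0.05],[0,0,0],0.3],[[0,0,0],[0,0,0],0.3]]'
python3 -m crank '[[[0,0,-0.05],[0,0,0],0.3],[[0,0,0],[0,0,0],0.3]]'
python3 -m crank '[[[0,0,-0.05],[0,0,0],0.3],[[0,0,0],[0,0,0],0.3]]'
```

```text
time_s: 5.77
eef_pos: [0.5028, 0.1135, 0.0906]
orientation: [0.173, 0.797, -0.512, 0.269]
force: [-0.9, -1.1, 5.2]
grip_width: 0.466
gripper_force: 15.0
time_s: 5.93
eef_pos: [0.5031, 0.1133, 0.0903]
orientation: [0.173, 0.797, -0.512, 0.27]
force: [-4.6, -0.1, 15.1]
grip_width: 0.467
gripper_force: 15.0
time_s: 6.1
eef_pos: [0.5033, 0.1133, 0.0897]
orientation: [0.173, 0.796, -0.512, 0.271]
force: [-5.1, -0.4, 19.0]
grip_width: 0.465
gripper_force: 15.0
```

```bash
python3 -m crank '[[[0,0,0.07],[0,0,0],0.3],[[0,0,0],[0,0,0],0.3],[[0,0,0],[0,0,0],0.3],[[0,0,0],[0,0,0],0.3]]' 3
python3 -m crank '[[[0,0,0],[0,0,0],0.48],[[0,0,0],[0,0,0],0.5],[[0,0,0],[0,0,0],0.55],[[0,0,0],[0,0,0],0.65],[[0,0,0],[0,0,0],0.8],[[0,0,0],[0,0,0],0.9],[[0,0,0],[0,0,0],0.9],[[0,0,0],[0,0,0],0.9],[[0,0,0],[0,0,0],0.9]]'
python3 -m crank '[[[0,0,0.3],[0,0,0],0.9],[[0,0,0.6],[0,0,0],0.9],[[0,0,1],[0,0,0],0.9],[[0,0,1],[0,0,0],0.9],[[0,0,1],[0,0,0],0.9],[[0,0,1],[0,0,0],0.9],[[0,0,0],[0,0,0],0.9]]'
python3 - <<'E'
from h import *
a,_=shot('scene','s2');b,_=shot('top','t2');w,_=shot('wrist','w3'); st=r.state(); print(st['eef_pos'],st['force'])
a=cv2.cvtColor(a,4)[150:230,170:310];b=cv2.cvtColor(b,4)[140:260,160:300];w=cv2.cvtColor(w,4)
cv2.imwrite('pics/v5.png',np.hstack([np.vstack([cv2.resize(a,(400,229),interpolation=2),cv2.resize(b,(400,343),interpolation=2)[:271]]),cv2.resize(w,(400,300))[:].copy() if 0 else cv2.copyMakeBorder(cv2.resize(w,(400,300)),0,200,0,0,0)]))
E
```

```text
time_s: 6.43
eef_pos: [0.5027, 0.1138, 0.0893]
orientation: [0.173, 0.797, -0.512, 0.269]
force: [-1.4, -0.3, 4.2]
grip_width: 0.472
gripper_force: 3.0
time_s: 7.18
eef_pos: [0.5026, 0.1139, 0.0891]
orientation: [0.173, 0.797, -0.512, 0.269]
force: [0.8, -0.1, 0.4]
grip_width: 0.887
gripper_force: 0.0
time_s: 7.77
eef_pos: [0.5038, 0.1156, 0.2162]
orientation: [0.169, 0.797, -0.513, 0.269]
force: [-0.1, 0.5, 0.2]
grip_width: 0.9
gripper_force: 0.0
[0.50235137 0.1137923  0.21169353] [ 0.27536634  0.18268264 -1.41983594]
```

View pics/v5.png

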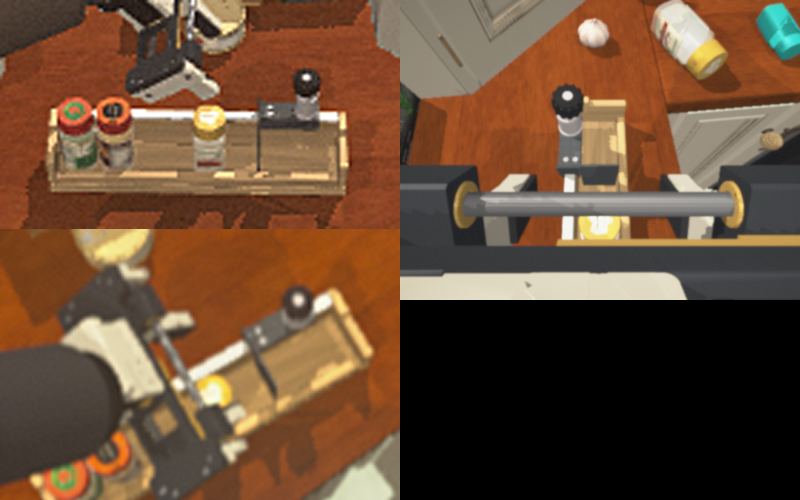

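The jar now stands upright in the lane, released (left crop, cap at (210,115)); jars a and b have not moved. Next I'll untilt the tool and look closely at the boss and knob.

```bash
python3 -m crank '[[[0,0,0.3],[0.0986,0.045,0],0.9],[[0,0,0.3],[0.0986,0.045,0],0.9],[[0.0,0,0],[0.0986,0.045,0],0.9],[[0.2,-0.2,0],[0.0986,0.045,0],0.9],[[0.4,-0.5,0],[0.0986,0.045,0],0.9],[[0.4,-0.5,0],[0.0986,0.045,0],0.9],[[0.5,-0.5,0],[0,0,0],0.9],[[0,0,0],[0,0,0],0.9],[[0,0,0],[0,0,0],0.9]]'
python3 - <<'E'
from h import *
np.set_printoptions(precision=4,suppress=True)
w,_=shot('wrist','w4'); st=r.state();q=st['orientation'];R=Ro.from_quat([*q[1:],q[0]]).as_matrix();print(st['eef_pos'],R[:,1],R[:,2],st['qpos'])
i=lambda f:cv2.imread(f'pics/{f}.png')
print(proj(cal('w4'),[.579,.0255,.142]))
def cr(im,x,y,w_,h,W,H): return cv2.resize(im[y:y+h,x:x+w_],(W,H),interpolation=2)
A=cr(i('w3'),190,95,60,75,400,500); B=cr(i('s2'),255,165,40,40,400,250) if 0 else cr(i('s2'),255,165,40,30,400,300)
u,v=map(int,proj(cal('w4'),[.579,.0255,.142])); x0,y0=max(u-50,0),max(v-37,0);print('w4 crop',x0,y0)
C=cr(i('w4'),x0,y0,100,75,400,300)
cv2.imwrite('pics/v6.png',np.hstack([cv2.copyMakeBorder(A,0,100,0,0,0),np.vstack([B,C])]))
E
```

```text
time_s: 8.67
eef_pos: [0.54, 0.0697, 0.225]
orientation: [0.001, 0.84, -0.542, -0.001]
force: [-0.2, 0.2, -0.5]
grip_width: 0.903
gripper_force: 0.0
[0.5394 0.0706 0.2251] [-0.9105 -0.4135  0.0029] [-0.0025 -0.0014 -1.    ] [ 0.4904  0.1463 -0.2779  0.     -1.1495 -0.0641]
(np.float64(229.1100365253781), np.float64(120.6581708841537))
w4 crop 179 83
```

View pics/v6.png

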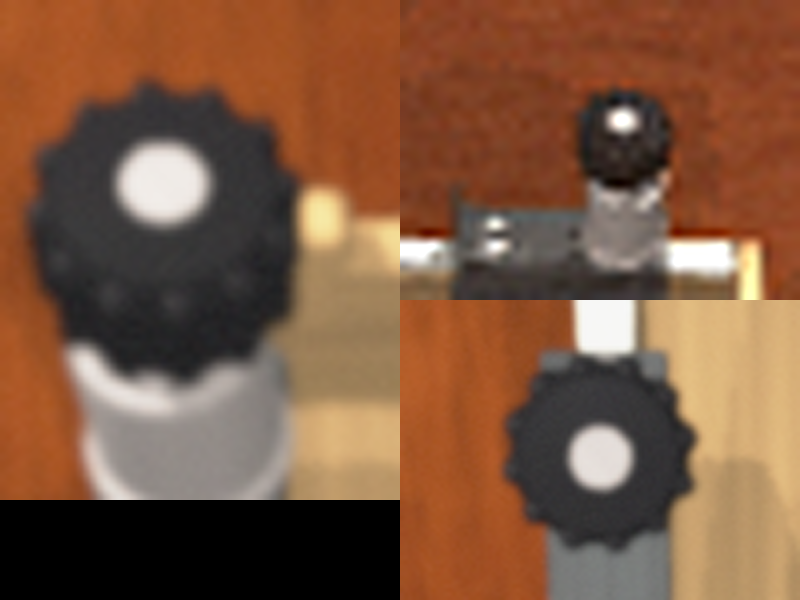

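```bash
python3 - <<'E'
from h import *
np.set_printoptions(precision=4,suppress=True)
w3,s,w4=cal('w3'),cal('s2'),cal('w4')
print('mouth',onz(w3,216.5,147.2,.116))
print('foot',onz(w3,190+189*.15,95+440*.15,.090))
print('top w3',onz(w3,190+165*.15,95+183*.15,.153),'w4',onz(w4,229.25,122.5,.153))
print('tri top',tri((w3,214.75,122.5),(w4,229.2,122.4),(s,277.2,176.9)))
for P in ([.579,.0255,.116],[.577,.0265,.116],[.579,.0255,.153]): print(proj(s,P),proj(w3,P),proj(w4,P))
print('cap jar tri',tri((s,243.3,188.3),(cal('t2'),160+213*.35,140+389*.35-229*.35)))
E
```

```text
mouth [0.5796 0.0277 0.116 ]
foot [0.5803 0.0283 0.09  ]
top w3 [0.5778 0.0256 0.153 ] w4 [0.5779 0.0258 0.153 ]
tri top (array([0.5783, 0.0249, 0.1511]), [np.float64(0.00027913439806483083), np.float64(0.0010775062421414323), np.float64(0.0009320317986824517)])
(np.float64(276.43858158694843), np.float64(182.779188492412)) (np.float64(218.16956704224944), np.float64(145.49535669940258)) (np.float64(231.44041089394412), np.float64(119.17556019834295))
(np.float64(275.9584852669743), np.float64(183.0772382629609)) (np.float64(219.64879900522163), np.float64(147.17172096793308)) (np.float64(233.28316815781164), np.float64(121.44454823507616))
(np.float64(276.90098621842617), np.float64(176.2473638994869)) (np.float64(213.46155640294128), np.float64(121.80857444703635)) (np.float64(227.9669411877482), np.float64(121.38542114288074))
cap jar tri (array([0.5005, 0.1189, 0.1225]), [np.float64(0.0004178068375569822), np.float64(0.00041780683755702407)])
```

Boss axis is at about (0.5795, 0.027), and the top of the knob triangulates to (0.578, 0.025, 0.151), which fits the given height. The jar's cap top is near z≈0.12 (expected 0.112), so it is upright. Now I'll move to the knob.

```bash
python3 -m crank '[[[0.8,-0.88,0],[0,0,0],0.9],[[0.78,-0.88,0],[0,0,0],0.9],[[0,0,-0.8],[0,0,0],0.9],[[0,0,-0.8],[0,0,0],0.8],[[0,0,-0.8],[0,0,0],0.7],[[0,0,-0.8],[0,0,0],0.6],[[0,0,-0.7],[0,0,0],0.6],[[0,0,0],[0,0,0],0.6],[[0,0,0],[0,0,0],0.6]]' 8
python3 -c "
from h import *
s=r.state();print(s['eef_pos'],s['force'],s['qpos'])"
```

```text
time_s: 9.47
eef_pos: [0.5784, 0.0281, 0.1282]
orientation: [0.001, 0.842, -0.54, -0.001]
force: [0.0, 0.5, -0.3]
grip_width: 0.608
gripper_force: 0.0
[0.57838745 0.02810451 0.1281674 ] [ 0.0363392   0.53196827 -0.33607511] [ 3.86365746e-01  2.87121098e-01 -3.33561918e-01  3.82298489e-04
 -9.53285667e-01  4.34196643e-02]
```

```bash
python3 -m crank '[[[0.02,-0.06,0],[0,0,0],0.5],[[0,0,0],[0,0,0],0.4],[[0,0,0],[0,0,0],0.25],[[0,0,0],[0,0,0],0.2],[[0,0,0],[0,0,0],0.2],[[0,0,0],[0,0,0],0.2]]' 20
python3 -m crank '[[[0,0,-0.03],[0,0,0],0.2],[[0,0,0],[0,0,0],0.2]]'
python3 -m crank '[[[0,0,0],[0,0,0.1],0.2],[[0,0,0],[0,0,0.1],0.2]]'
```

```text
time_s: 9.97
eef_pos: [0.5807, 0.026, 0.13]
orientation: [-0.001, 0.841, -0.541, 0.001]
force: [-1.5, 0.9, 4.7]
grip_width: 0.382
gripper_force: 20.0
time_s: 10.13
eef_pos: [0.5808, 0.026, 0.1297]
orientation: [-0.001, 0.841, -0.541, 0.001]
force: [-2.0, 1.2, 9.1]
grip_width: 0.38
gripper_force: 20.0
time_s: 10.3
eef_pos: [0.5805, 0.0254, 0.1297]
orientation: [-0.0, 0.892, -0.452, 0.001]
force: [-3.2, -2.0, 10.9]
grip_width: 0.383
gripper_force: 20.0
```

```bash
python3 -m crank '[[[0,0,0],[0,0,0.1],0.2],[[0,0,0],[0,0,0.1],0.2]]'
python3 -m crank '[[[0,0,0],[0,0,0.1],0.2],[[0,0,0],[0,0,0],0.2]]'
python3 -m crank '[[[0,0,0],[0,0,0.1],0.2],[[0,0,0],[0,0,0],0.2]]'
```

```text
time_s: 10.47
eef_pos: [0.5804, 0.0252, 0.1296]
orientation: [0.0, 0.933, -0.361, 0.001]
force: [-1.5, -2.6, 9.1]
grip_width: 0.381
gripper_force: 20.0
time_s: 10.63
eef_pos: [0.5804, 0.0252, 0.1295]
orientation: [0.0, 0.95, -0.313, 0.001]
force: [-3.5, -1.9, 8.5]
grip_width: 0.384
gripper_force: 20.0
time_s: 10.8
eef_pos: [0.5803, 0.0251, 0.1294]
orientation: [0.0, 0.964, -0.265, 0.0]
force: [-1.8, -1.0, 7.4]
grip_width: 0.383
gripper_force: 20.0
```

```bash
python3 -m crank '[[[0,0,0],[0,0,0.1],0.2],[[0,0,0],[0,0,0],0.2]]'
python3 -m crank '[[[0,0,0],[0,0,0.1],0.2],[[0,0,0],[0,0,0],0.2]]'
python3 -m crank '[[[0,0,0],[0,0,0.1],0.2],[[0,0,0],[0,0,0],0.2]]'
```

```text
time_s: 10.97
eef_pos: [0.5803, 0.0251, 0.1291]
orientation: [0.0, 0.976, -0.217, 0.0]
force: [-0.5, 0.6, 0.3]
grip_width: 0.383
gripper_force: 20.0
time_s: 11.13
eef_pos: [0.5802, 0.0254, 0.1285]
orientation: [0.0, 0.986, -0.169, 0.0]
force: [0.3, -2.4, 2.1]
grip_width: 0.385
gripper_force: 20.0
time_s: 11.3
eef_pos: [0.5801, 0.0252, 0.1283]
orientation: [0.0, 0.993, -0.12, -0.0]
force: [0.3, -4.3, 1.3]
grip_width: 0.383
gripper_force: 20.0
```

```bash
python3 -m crank '[[[0,0,-0.05],[0,0,0],0.2],[[0,0,0],[0,0,0],0.2]]'
python3 -m crank '[[[0,0,-0.05],[0,0,0],0.2],[[0,0,0],[0,0,0],0.2]]'
python3 -m crank '[[[0,0,-0.04],[0,0,0],0.2],[[0,0,0],[0,0,0],0.2]]'
```

```text
time_s: 11.47
eef_pos: [0.5802, 0.0253, 0.1271]
orientation: [0.0, 0.992, -0.123, 0.0]
force: [1.1, -5.8, 0.6]
grip_width: 0.382
gripper_force: 20.0
time_s: 11.63
eef_pos: [0.5803, 0.0253, 0.126]
orientation: [0.0, 0.992, -0.123, 0.0]
force: [2.4, -6.0, 2.5]
grip_width: 0.38
gripper_force: 20.0
time_s: 11.8
eef_pos: [0.5806, 0.0253, 0.1258]
orientation: [0.0, 0.992, -0.122, 0.001]
force: [-0.4, -5.6, 8.2]
grip_width: 0.383
gripper_force: 20.0
```

The upward push vanished after about 0.65 rad, and the screw then came down 3.9 mm (expected about 4) before meeting the thread. Now turning forward one turn, in two half-turns with a regrip.

```bash
python3 -m crank '[[[0,-0.03,0],[0,0,-0.105],0.2],[[0,0,-0.004],[0,0,-0.105],0.2],[[0,0,-0.004],[0,0,-0.105],0.2],[[0,0,-0.004],[0,0,-0.105],0.2],[[0,0,-0.004],[0,0,-0.105],0.2],[[0,0,0],[0,0,0],0.2]]'
python3 -c "
from h import *
s=r.state();print(s['eef_pos'],s['force'],s['moment'],s['qpos'])"
```

```text
time_s: 12.3
eef_pos: [0.5807, 0.0253, 0.1254]
orientation: [-0.0, 0.925, -0.379, 0.001]
force: [-0.8, -1.4, 8.4]
grip_width: 0.382
gripper_force: 20.0
[0.58070737 0.02529211 0.12537374] [-0.75559892 -1.43575052  8.44466091] [-0.71082181  0.2847954   0.08395376] [ 3.80011803e-01  2.90753203e-01 -3.35691188e-01  3.75434762e-04
 -9.42802023e-01  4.13236934e-01]
```

```bash
python3 -m crank '[[[0,0,-0.004],[0,0,-0.105],0.2],[[0,0,-0.004],[0,0,-0.105],0.2],[[0,0,-0.004],[0,0,-0.105],0.2],[[0,0,-0.004],[0,0,-0.105],0.2],[[0,0,-0.004],[0,0,-0.105],0.2],[[0,0,-0.004],[0,0,-0.105],0.2],[[0,0,-0.004],[0,0,-0.105],0.2],[[0,0,-0.004],[0,0,-0.105],0.2],[[0,0,-0.004],[0,0,-0.105],0.2],[[0,0,-0.004],[0,0,-0.105],0.2]]'
python3 -m crank '[[[0,0,-0.004],[0,0,-0.105],0.2],[[0,0,-0.004],[0,0,-0.105],0.2],[[0,0,-0.004],[0,0,-0.105],0.2],[[0,0,-0.004],[0,0,-0.105],0.2],[[0,0,-0.004],[0,0,-0.105],0.2],[[0,0,-0.004],[0,0,-0.105],0.2],[[0,0,-0.004],[0,0,-0.105],0.2],[[0,0,-0.004],[0,0,-0.105],0.2],[[0,0,-0.004],[0,0,-0.105],0.2],[[0,0,-0.004],[0,0,-0.105],0.2]]'
python3 -m crank '[[[0,0,-0.004],[0,0,-0.105],0.2],[[0,0,-0.004],[0,0,-0.105],0.2],[[0,0,-0.004],[0,0,-0.105],0.2],[[0,0,-0.004],[0,0,-0.105],0.2],[[0,0,-0.004],[0,0,-0.105],0.2],[[0,0,0],[0,0,0],0.2],[[0,0,0],[0,0,0],0.2]]'
python3 -c "
from h import *
s=r.state();q=s['orientation'];print(s['eef_pos'],s['force'],s['moment'],s['qpos'],2*np.arctan2(q[2],q[1]))"
```

```text
time_s: 13.13
eef_pos: [0.5816, 0.0262, 0.1244]
orientation: [0.002, -0.612, 0.791, -0.0]
force: [1.3, 0.5, 4.9]
grip_width: 0.381
gripper_force: 20.0
time_s: 13.97
eef_pos: [0.5818, 0.0258, 0.1232]
orientation: [0.002, -0.133, 0.991, 0.0]
force: [2.8, -0.9, 2.3]
grip_width: 0.382
gripper_force: 20.0
time_s: 14.55
eef_pos: [0.5816, 0.0258, 0.1226]
orientation: [0.001, 0.124, 0.992, 0.001]
force: [5.3, -1.2, 3.3]
grip_width: 0.383
gripper_force: 20.0
[0.5815899  0.02580657 0.12263383] [ 5.31914873 -1.21877486  3.30601408] [-0.0685621  -1.95707123 -0.07078257] [ 3.80201551e-01  2.94068094e-01 -3.38094676e-01  2.25927022e-04
 -9.35387016e-01 -2.20062102e+00] 2.892103301354392
```

```bash
python3 -m crank '[[[0,0,0],[0,0,0],0.45],[[0,0,0],[0,0,0],0.55],[[0,0,0],[0,0,0],0.6],[[0,0,0],[0,0,0],0.6],[[0,0,0],[0,0,0],0.6]]'
python3 -m crank '[[[0,0,0],[0,0,0.105],0.6],[[0,0,0],[0,0,0.105],0.6],[[0,0,0],[0,0,0.105],0.6],[[0,0,0],[0,0,0.105],0.6],[[0,0,0],[0,0,0.105],0.6],[[0,0,0],[0,0,0.105],0.6],[[0,0,0],[0,0,0.105],0.6],[[0,0,0],[0,0,0.105],0.6],[[0,0,0],[0,0,0.105],0.6],[[0,0,0],[0,0,0.105],0.6]]'
python3 -m crank '[[[0,0,0],[0,0,0.105],0.6],[[0,0,0],[0,0,0.105],0.6],[[0,0,0],[0,0,0.105],0.6],[[0,0,0],[0,0,0.105],0.6],[[0,0,0],[0,0,0.105],0.6],[[0,0,0],[0,0,0.105],0.6],[[0,0,0],[0,0,0.105],0.6],[[0,0,0],[0,0,0.105],0.6],[[0,0,0],[0,0,0.105],0.6],[[0,0,0],[0,0,0.105],0.6]]'
python3 -m crank '[[[0,0,0],[0,0,0.105],0.6],[[0,0,0],[0,0,0.105],0.6],[[0,0,0],[0,0,0.105],0.6],[[0,0,0],[0,0,0.105],0.6],[[0,0,0],[0,0,0.105],0.6],[[0,0,0],[0,0,0.105],0.6],[[0,0,0],[0,0,0.105],0.6],[[0,0,0],[0,0,0.105],0.6],[[0,0,0],[0,0,0.105],0.6],[[0,0,0],[0,0,0.105],0.6]]'
python3 -m crank '[[[0,0,0],[0,0,0],0.6],[[0,0,0],[0,0,0],0.6]]'
python3 -c "
from h import *
s=r.state();q=s['orientation'];print(s['eef_pos'],s['force'],s['qpos'],2*np.arctan2(q[2],q[1]));shot('scene','s3');shot('top','t3')"
```

```text
time_s: 14.97
eef_pos: [0.5795, 0.0251, 0.1215]
orientation: [-0.001, 0.125, 0.992, -0.0]
force: [-0.2, 0.0, 0.0]
grip_width: 0.593
gripper_force: 0.0
time_s: 15.8
eef_pos: [0.5798, 0.0251, 0.1217]
orientation: [-0.0, -0.391, 0.92, 0.0]
force: [0.2, 0.4, 0.0]
grip_width: 0.595
gripper_force: 0.0
time_s: 16.63
eef_pos: [0.5798, 0.0251, 0.1217]
orientation: [0.0, 0.8, -0.6, -0.0]
force: [-0.3, 0.2, -0.6]
grip_width: 0.597
gripper_force: 0.0
time_s: 17.47
eef_pos: [0.5798, 0.0251, 0.1217]
orientation: [0.0, 0.993, -0.118, -0.0]
force: [0.3, -0.6, -0.3]
grip_width: 0.598
gripper_force: 0.0
time_s: 17.63
eef_pos: [0.5799, 0.0251, 0.1218]
orientation: [0.0, 0.992, -0.123, -0.0]
force: [-0.3, -0.2, -0.1]
grip_width: 0.601
gripper_force: 0.0
[0.57989313 0.0250889  0.12175102] [-0.34582912 -0.16345344 -0.10763784] [ 3.79945657e-01  2.94418835e-01 -3.39796453e-01 -1.13941877e-04
 -9.37019770e-01  9.45032419e-01] -0.24588574620682097
```

```bash
python3 -m crank '[[[0.05,0.03,0.03],[0,0,0],0.6],[[0,0,0],[0,0,0],0.45],[[0,0,0],[0,0,0],0.35],[[0,0,0],[0,0,0],0.2],[[0,0,0],[0,0,0],0.2],[[0,0,0],[0,0,0],0.2],[[0,0,0],[0,0,0],0.2]]' 20
python3 -c "
from h import *
s=r.state();q=s['orientation'];print(s['eef_pos'],s['force'],s['moment'],2*np.arctan2(q[2],q[1]))"
```

```text
time_s: 18.32
eef_pos: [0.5813, 0.0259, 0.1227]
orientation: [0.0, 0.993, -0.121, 0.0]
force: [0.6, -0.3, 0.1]
grip_width: 0.383
gripper_force: 20.0
[0.58134258 0.02585973 0.12265433] [ 0.61628894 -0.29069809  0.06883711] [-0.04404061 -0.03951597 -0.01598231] -0.24287176458329784
```

```bash
python3 -m crank '[[[0,0,-0.004],[0,0,-0.105],0.2],[[0,0,-0.004],[0,0,-0.105],0.2],[[0,0,-0.004],[0,0,-0.105],0.2],[[0,0,-0.004],[0,0,-0.105],0.2],[[0,0,-0.004],[0,0,-0.105],0.2],[[0,0,-0.004],[0,0,-0.105],0.2],[[0,0,-0.004],[0,0,-0.105],0.2],[[0,0,-0.004],[0,0,-0.105],0.2],[[0,0,-0.004],[0,0,-0.105],0.2],[[0,0,-0.004],[0,0,-0.105],0.2]]'
python3 -m crank '[[[0,0,-0.004],[0,0,-0.105],0.2],[[0,0,-0.004],[0,0,-0.105],0.2],[[0,0,-0.004],[0,0,-0.105],0.2],[[0,0,-0.004],[0,0,-0.105],0.2],[[0,0,-0.004],[0,0,-0.105],0.2],[[0,0,-0.004],[0,0,-0.105],0.2],[[0,0,-0.004],[0,0,-0.105],0.2],[[0,0,-0.004],[0,0,-0.105],0.2],[[0,0,-0.004],[0,0,-0.105],0.2],[[0,0,-0.004],[0,0,-0.105],0.2]]'
python3 -m crank '[[[0,0,-0.004],[0,0,-0.105],0.2],[[0,0,-0.004],[0,0,-0.105],0.2],[[0,0,-0.004],[0,0,-0.105],0.2],[[0,0,-0.004],[0,0,-0.105],0.2],[[0,0,-0.004],[0,0,-0.105],0.2],[[0,0,-0.004],[0,0,-0.105],0.2],[[0,0,-0.004],[0,0,-0.105],0.2],[[0,0,-0.004],[0,0,-0.105],0.2],[[0,0,-0.004],[0,0,-0.105],0.2],[[0,0,0],[0,0,-0.1],0.2]]'
python3 -m crank '[[[0,0,0],[0,0,0],0.2],[[0,0,0],[0,0,0],0.2]]'
python3 - <<'E'
from h import *
s=r.state();q=s['orientation'];print(s['eef_pos'],s['force'],s['moment'],2*np.arctan2(q[2],q[1]),s['qpos'])
a,_=shot('scene','s4');b,_=shot('top','t4')
i=lambda f,x,y,w,h:cv2.resize(cv2.imread(f'pics/{f}.png')[y:y+h,x:x+w],(400,300),interpolation=2)
cv2.imwrite('pics/v7.png',np.vstack([np.hstack([i('s3',255,155,48,36),i('s4',255,155,48,36)]),np.hstack([i('s4',170,130,140,105),i('t4',140,130,180,135)])]))
E
```

```text
time_s: 19.15
eef_pos: [0.5821, 0.0261, 0.1219]
orientation: [-0.001, 0.797, -0.604, 0.001]
force: [2.6, -0.1, -0.5]
grip_width: 0.383
gripper_force: 20.0
time_s: 19.98
eef_pos: [0.583, 0.0258, 0.1214]
orientation: [0.001, -0.387, 0.922, -0.001]
force: [4.4, -2.6, -0.4]
grip_width: 0.381
gripper_force: 20.0
time_s: 20.82
eef_pos: [0.5828, 0.0252, 0.1205]
orientation: [0.001, 0.125, 0.992, -0.0]
force: [3.6, -5.1, 1.0]
grip_width: 0.383
gripper_force: 20.0
time_s: 20.98
eef_pos: [0.5828, 0.0253, 0.1205]
orientation: [0.001, 0.123, 0.992, -0.0]
force: [4.4, -3.7, 0.8]
grip_width: 0.377
gripper_force: 20.0
[0.5828051  0.02529512 0.12051018] [ 4.35583084 -3.69386894  0.78516823] [-1.66688877 -1.74337093 -0.01591543] 2.8950455197710694 [ 3.79511566e-01  2.98359043e-01 -3.38214959e-01  2.02668099e-03
 -9.32010833e-01 -2.19806158e+00]
```

View pics/v7.png

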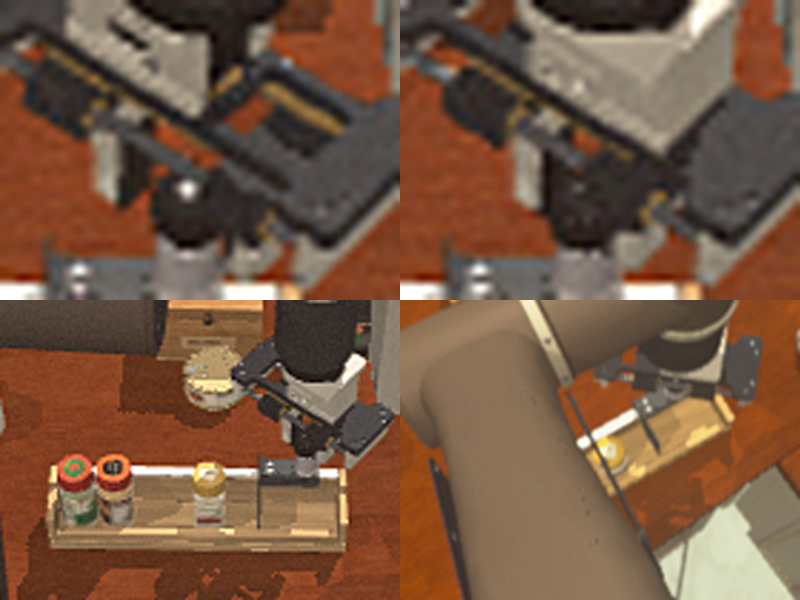

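```bash
python3 -m crank '[[[0.02,-0.02,-0.02],[0,0,0],0.2],[[0,0,0],[0,0,0],0.2],[[0,0,0],[0,0,0],0.2]]'
python3 -m crank '[[[0.0,0,-0.02],[0,0,0],0.2],[[0,0,0],[0,0,0],0.2],[[0,0,0],[0,0,0],0.2]]'
python3 -c "
from h import *
s=r.state();q=s['orientation'];print(s['eef_pos'],s['force'],s['moment'],2*np.arctan2(q[2],q[1]))"
```

```text
time_s: 21.33
eef_pos: [0.5828, 0.0252, 0.1198]
orientation: [0.001, 0.123, 0.992, 0.0]
force: [4.6, -3.7, 2.0]
grip_width: 0.387
gripper_force: 20.0
time_s: 21.58
eef_pos: [0.5829, 0.0252, 0.1197]
orientation: [0.001, 0.123, 0.992, 0.0]
force: [3.9, -3.9, 4.7]
grip_width: 0.382
gripper_force: 20.0
[0.58293969 0.02524626 0.11965231] [ 3.88889823 -3.86249391  4.66419847] [-1.47343474 -1.765322    0.01317782] 2.895803029761905
```

The thread resists at z = 0.1197, which is 6.1 mm below the drop seat (expected 6.0 for one turn). The picture shows the jar upright at left-crop (210,490), the other jars in place and the knob gripped. I'll ease the push and hand in.

```bash
python3 -m crank '[[[0.02,-0.02,0.02],[0,0,0],0.2],[[0,0,0],[0,0,0],0.2],[[0,0,0],[0,0,0],0.2],[[0,0,0],[0,0,0],0.2]]'
python3 -c "
from workcell import r
print(r.close_job())"
```

```text
time_s: 21.92
eef_pos: [0.583, 0.0251, 0.1196]
orientation: [0.001, 0.123, 0.992, 0.0]
force: [4.7, -1.8, 4.5]
grip_width: 0.382
gripper_force: 20.0
the job is handed in; nothing more can be done
None
```

The leaning jar stands upright and released in the lane; the clamp screw dropped into its thread after about 0.65 rad backward and was then turned one turn forward in two half-turns with one regrip, with the knob still gripped at hand-in (about 22 s; the result of the judging was not reported).

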